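# Set the dust extractor's suction lever to the third click and start it

### The job

Set the bench dust extractor to suction step three and start it: its slide lever has no scale, so push it with the fingertips from its off stop and feel the clicks, stopping when it has dropped into the third click and not pushing it past that one. Then press the start button on the same box all the way down with a fingertip and let it come up again. Push the lever only against its side, do not pinch it, do not press the button before the lever is set, and leave the other things on the counter where they are.

Things in the scene. Friction and masses are not known exactly. Their poses are not given: they have to be found in the camera images.
- control_box: Grey steel control box, 130 x 170 x 55 mm (x, y, z), fixed to the counter. Origin: centre of its underside, z up, long side along its y. On its flat top (z 55 mm): the lever's slot along y at x +28, y -50 to +50 mm (covered, no finger can enter); the start button at x -36, y +30 mm; a loose chalk block near x -38, y -55 mm. A cable gland sticks out 16 mm at the back (+x).
- lever_knob (a point): Centre of the lever's black ribbed knob: upright block 34 mm wide (box x), 16 mm thick (box y, the way it slides), 38 mm high, from 4 to 42 mm above the box's top; axes as the box. It begins within 2 mm of the off stop (y -38 mm in the box frame) and is pushed on its -y face towards the box's +y. A click: the force falls to nothing at the crest and the lever snaps 6 mm ahead, off the finger.
- lever (a joint): Lever travel from the off stop, m, 0 to 0.074, towards the box's +y. Free play (0.5 N) up to the first crest, 9 to 21 mm from the stop, different each time; then crests and four detents every 12 mm. Leaving a detent takes 3 to 7 N, falling to 0 over the 6 mm to the crest; 1 to 2 mm beyond, it snaps into the next detent and stays. Third click = detent after the third crest.
- start_button (a joint): Travel of the spring-loaded start button, m: 0 up, 0.006 fully down (5 N). It springs up when let go and does not latch.
- start_button_top (a point): Centre of the top face of the round grey start button (26 mm across, in a black collar) on the top of the control box; it is pressed straight down.
- chalk_block: Loose white chalk block, 14 x 34 x 9 mm, lying on the box's top beside the work. Stays where it is.
- thread_4: Loose grey thread spool, standing, 43 mm across, 55 mm high, on the counter beside the box. Stays where it is.
- nippers: Loose blue-handled nippers, 163 x 49 x 12 mm, lying on the counter beside the box. Stays where it is.
- pen_1: Loose black pen, 145 mm long, lying in front of the box. Stays where it is.
- glasses_case_1: Loose black glasses case, 62 x 160 x 40 mm, behind the box. Stays where it is.
- polish_1: Loose round polish tin, 69 mm across, 24 mm high, on the counter near its front edge. Stays where it is.
There are look-alikes about, which are no part of the job. There is more than one size of the control_box; the one meant has the size given above.

How it is judged (in metres and radians):
On the way, in this order (a step that is already met when the one before it is completed fails the run):
1. the lever rests in the third click (contact force between plunger and rack_c2 above 0.3 N and contact force between plunger and rack_c3 above 0.3 N and value of joint lever above 0.034 m), for 0.2 s.
2. the start button is pressed down by the fingers (at least 4.5 of 6 mm) (all of step 1 and value of joint start_button above 0.0045 m and contact force between the fingers and start_button above 1 N), for 0.05 s.
At the end, for the whole second after the job is handed in: The lever rests in its third detent (its plunger seated between the third and the fourth crest, pressing on both with over 0.3 N), at rest, and the start button, having been pressed down at least 4.5 mm, is up again to within 1.5 mm (all of step 1 and value of joint start_button below 0.0015 m and velocity of joint lever below 0.01 m/s); the robot touches nothing.
It fails at once if the lever is pushed past the third click into the fourth (contact force between plunger and rack_c4 above 0.2 N).
It fails at once if the lever is pinched: the fingers press on its near (-y) and far (+y) half at the same time (contact force between the fingers and lever_c0 above 1 N and contact force between the fingers and lever_c1 above 1 N).
It fails at once if the start button is pressed (over 3 mm) while the lever is not in the third click (value of joint start_button above 0.003 m and not (contact force between plunger and rack_c2 above 0.3 N and contact force between plunger and rack_c3 above 0.3 N and value of joint lever above 0.034 m)).
It fails at once if one of the loose things is moved by more than 15 mm or lifted (distance of any of chalk_block, thread_4, nippers, pen_1, glasses_case_1, polish_1 from where it was at the start of the episode above 0.015 m).
It also fails if it takes over 64 s, if anything falls off the work surface, if the arm or the gripper's body presses on something with over 40 N, if the wrist force passes 120 N, or if a joint passes its speed limit or range.

### The arm

A 6-joint arm with a two-finger parallel gripper is mounted at the origin on a cart in front of the work surface, level with it; the furniture and walls round the work are solid. World frame = base frame: x ahead of the robot, y to its left, z up, the work surface at z = 0. Lengths are in m, angles in degrees, forces in N, time in s.
With the tool pointing down it reaches from about 0.4 to 0.825 m from the base axis. Payload 7 kg.
Tool frame: the origin (TCP) lies on the centre line of the jaws, within the pads' length; the fingertips stand 19 mm ahead of it and the grasp point (between the pads) is the TCP (r.tip_extent is the distance from the TCP to the fingertips, in m); z points along the fingers, y is the line along which they close (so a half turn about z gives the same grasp; the last joint's range is limited). The gripper opens to 88 mm and grips with 3 to 60 N. Pads are 19 mm wide; open, the fingers measure 130 mm over their backs; the gripper's body (78 mm by 193 mm) begins 47 mm behind the grasp point.
Start: joints at [86.58, 20.546, 0.682, 0, -70.136, -16.507], TCP at [0.23, 0.635, 0.225] pointing down, gripper open.
Joint ranges: [-176.03, 176.03], [-82.01, 121.73], [-58.28, 71.71], [-173.87, 95.51], [-174.79, -0.11], [-173.66, 173.66]. Speed limits (degrees/s): [136.94, 136.94, 172.46, 180, 180, 180].

### API

Orientations are given as [roll, pitch, yaw] about the fixed x, y, z axes, in that order (R = Rz(yaw) Ry(pitch) Rx(roll)).
In Python, from plant import r gives the robot as it stands. The module is installed in compiled form; this text tells all that it offers.
- The arm moves only by the tool jog_arm, never from a script. Its argument "deltas" is a list that holds one entry, the list of rows, each a list of 5 numbers: the opening, from -1 (shut) to 1 (fully open), then the shift along the world's x, y, z in cm, then the turn about the world's z in rad. In form: [[[claw, dx, dy, dz, turn], ...]]. A call has 1 to 8 rows; each row shifts and turns the commanded pose from where the row before left it; what a row does not reach is not made up. A row lasts 1/8 s, in which the tool goes at most 62.5 mm and 10.7 degrees, less where a joint would pass 70% of its speed; a pose out of reach is approached as far as the arm can. A call with a gripper value outside its range is refused whole. The fingers move at their own pace and stop on an object; "force" is the grip in N (left out, the last holds). Time passes only in rows, so rows that do not move let the fingers close. It gives the time, the measured TCP pose, the force, the opening and the grip force at its end, in the units of the state.
- r.get_state(): the state, without advancing time (a new reading comes with each control period).
- r.capture(name): name is "scene" or "top"; returns the picture (420x560x3 uint8, blue, green, red); there is no depth.
- r.camera_info(name): a dict with "fx", "fy", "cx", "cy" (pixels), "view" (4x4, takes a point from world to camera coordinates). Camera axes: x right, y up, looking along -z (the intrinsics and any distortion apply to the point x, -y, -z); pixel columns grow to the right and rows downward; lengths in m; the calibration is good to about 2 mm. A picture is of the moment at which its call begins. camera_info takes no time and is no camera call.
- r.close_job(): hands the job in; it is judged then, once.
The state is a dict: "time_s": time; "joints": joint angles; "qd": joint speeds; "joint_torque": joint torques, N m; "tcp_pos": TCP position; "eef_rot": TCP orientation; "contact_force": force on the tool from outside, world axes, zero at the start; "moment": the same for the moment, N m; "gripper_width": finger opening in m; "gripper_force": force on a finger pad.
Only numpy, scipy, OpenCV 4.12 (cv2) and the standard library are available. Lean on these libraries where they do the work, as an engineer would, in place of code of your own. Each camera call takes 0.05 s, during which the arm holds its last target. There are 200 camera calls.

## Working session

There is one attempt and no reset: what is moved stays moved. The work goes in short steps, Python scripts to look and compute and a tool call to move; the robot and the scene stay as the last step left them, time stands still between calls to the robot, and variables do not carry over. Pictures are saved under pics/ and viewed, at most 10 in all, crops included, and the job is handed in when it is done.

Besides the shell and the picture viewer there is one more tool, called after "Emit:" by a JSON object that holds its "name" and its "arguments". jog_arm: Moves the arm, as the interface text tells. Its arguments: {"type":"object","properties":{"deltas":{"type":"array"},"force":{"type":"number"}},"required":["deltas"]}

```bash
mkdir -p pics; python3 - <<'E'
from plant import r
import cv2
for n in("scene","top"):
    cv2.imwrite(f"pics/{n}0.png",r.capture(n)); i=r.camera_info(n); print(n,i)
s=r.get_state(); print(s, r.tip_extent)
E
```

```text
scene {'fx': 479.1708939814588, 'fy': 479.1708939814588, 'cx': 271.2778708080142, 'cy': 208.84159686521406, 'view': array([[-0.34700018, -0.93786123,  0.00267957,  0.37636587],
       [ 0.67891043, -0.24921752,  0.69063105, -0.3667232 ],
       [-0.6470483 ,  0.24146829,  0.7232023 , -1.45163847],
       [ 0.        ,  0.        ,  0.        ,  1.        ]])}
top {'fx': 413.4391608511892, 'fy': 413.4391608511892, 'cx': 276.94004786049584, 'cy': 212.90783787097197, 'view': array([[ 0.02170462, -0.99976227, -0.00207517,  0.21344449],
       [ 0.98796304,  0.02113038,  0.15324015, -0.53687851],
       [-0.15315987, -0.00537621,  0.9881868 , -1.14106737],
       [ 0.        ,  0.        ,  0.        ,  1.        ]])}
{'time_s': 0.1, 'joints': array([ 8.65801742e+01,  2.05889459e+01,  6.38770007e-01, -1.43816610e-02,
       -7.01335531e+01, -1.65078726e+01]), 'qd': array([ 0.07818229, -0.06522034,  0.1318444 ,  0.08678913, -0.03600316,
       -0.02805606]), 'joint_torque': array([-1.31712888e-03, -5.84164810e+01,  2.93750006e+01,  7.01553270e+00,
        1.01078750e-02, -5.72300632e-05]), 'tcp_pos': array([0.22994991, 0.63418013, 0.22440676]), 'eef_rot': array([ 1.79915880e+02, -1.08301212e-02, -1.99325877e+01]), 'contact_force': array([-0.21832445, -0.14112   , -0.067999  ]), 'moment': array([ 0.022067  , -0.05082864, -0.01624233]), 'gripper_force': 0.0, 'gripper_width': 0.08755696702158217} 0.019
```

View pics/top0.png

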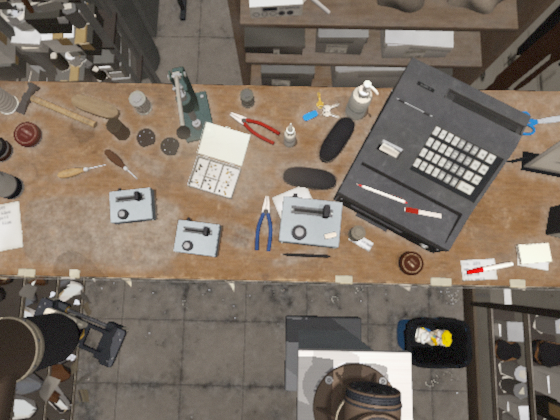

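View pics/scene0.png

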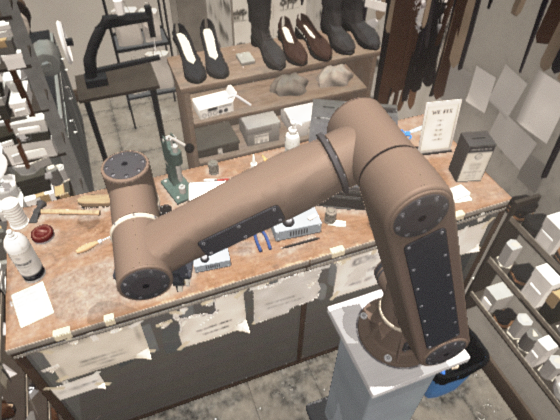

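The top view shows three boxes: (131,206) and (197,238), each about 44 px wide, and (311,221), about 62 px wide. At 1.1 m depth 170 mm should be about 64 px, so (311,221) fits. It also has the chalk, nippers, pen and glasses case around it. In the scene view the arm partly hides the bench. I'll confirm in an enlarged crop.

```bash
cat > h.py <<'E'
import numpy as np
from plant import r
def ray(name,u,v,z):
    i=r.camera_info(name);V=i["view"];R=V[:3,:3];t=V[:3,3]
    d=R.T@np.array([(u-i["cx"])/i["fx"],-(v-i["cy"])/i["fy"],-1]);c=-R.T@t
    return c+d*(z-c[2])/d[2]
def proj(name,p):
    i=r.camera_info(name);V=i["view"];q=V[:3,:3]@np.asarray(p)+V[:3,3]
    return np.array([i["cx"]+i["fx"]*q[0]/-q[2], i["cy"]-i["fy"]*q[1]/-q[2]])
E
python3 - <<'E'
import cv2
a=cv2.imread("pics/top0.png")[180:265,250:380]
cv2.imwrite("pics/crop0.png",cv2.resize(a,None,fx=6,fy=6,interpolation=cv2.INTER_CUBIC))
E
```

```text
(no output)
```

View pics/crop0.png

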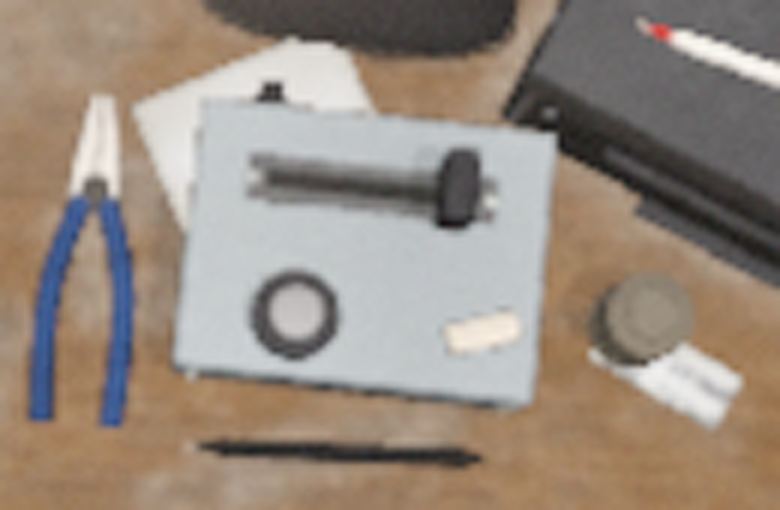

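The crop shows the big grey box with top corners at crop pixels (203,100), (557,133), (530,402) and (175,368). The knob is at about (460,187), the button at (297,309), the chalk at (483,332) and the spool at (648,318). The lever is at the right end of its slot, which is the off stop at box -y. Next I'll measure.

```bash
python3 - <<'E'
from h import *
from scipy.optimize import least_squares
f=lambda u,v:(250+(u+.5)/6-.5,180+(v+.5)/6-.5)
pts=[((203,100),(65,85,55)),((557,133),(65,-85,55)),((530,400),(-65,-85,55)),((175,367),(-65,85,55)),((297,309),(-36,30,60))]
W=[ray("top",*f(*p),b[2]/1000)[:2] for p,b in pts]
for i in range(4): print(W[i].round(4), np.linalg.norm(W[i]-W[(i+1)%4]).round(4))
def T(x,b):
    c,s=np.cos(x[2]),np.sin(x[2]); return np.array([x[0]+c*b[0]-s*b[1],x[1]+s*b[0]+c*b[1]])
res=lambda x:np.concatenate([T(x,np.array(b[:2])/1000)-w for w,(p,b) in zip(W,pts)])
o=least_squares(res,[.5,.1,0]);x=o.x;print("box",x[:2],np.degrees(x[2]),(o.fun.reshape(-1,2)*1000).round(1))
for nm,b in dict(knobtop=(28,-38,97),btn=(-36,30,60),chalk=(-38,-55,64),gland=(73,0,30)).items():
    w=T(x,np.array(b[:2])/1000); p=proj("top",[*w,b[2]/1000]); print(nm,w.round(4),((p-[250,180])*6).round(0))
print("knob meas", [ray("top",*f(460,y),.097).round(4) for y in(152,185,215)])
print("spool",ray("top",*f(648,315),.055))
E
```

```text
[0.5784 0.2075] 0.1682
[0.5661 0.0398] 0.1272
[0.4395 0.0526] 0.1659
[0.4514 0.2181] 0.1275
box [0.50961312 0.12940416] -4.676968637338351 [[ 2.9  1.3]
 [ 1.4 -0.4]
 [-1.6 -2.6]
 [ 0.4  1.3]
 [-3.   0.4]]
knobtop [0.5344 0.0892] [460. 180.]
btn [0.4762 0.1622] [294. 313.]
chalk [0.4673 0.0777] [476. 335.]
gland [0.5824 0.1235] [374. 103.]
knob meas [array([0.5485, 0.0904, 0.097 ]), array([0.5333, 0.0904, 0.097 ]), array([0.5195, 0.0903, 0.097 ])]
spool [ 0.48047299 -0.00256237  0.055     ]
```

The corner sides come out at 166–168 × 127 mm, so this is the 170 × 130 box. Its yaw is -4.7°, and the knob is at the off stop near (0.534, 0.090). I'll straddle the knob with the open gripper, its y line along the box's y, so that only the -y finger pad pushes. First comes the transit at height.

Emit:
{"name": "jog_arm", "arguments": {"deltas": [[[1, 2.5, -4.3, 0, 0.133], [1, 2.5, -4.3, 0, 0.133], [1, 2.5, -4.3, 0, 0], [1, 2.5, -4.3, 0, 0], [1, 2.5, -4.3, 0, 0], [1, 2.5, -4.3, 0, 0], [1, 2.5, -4.3, 0, 0], [1, 2.5, -4.3, 0, 0]]], "force": 40}}

```text
time_s: 1.1
tcp_pos: [0.4305, 0.289, 0.2251]
eef_rot: [180.0, 0.0, -4.7]
contact_force: [0.9, 0.3, 0.2]
gripper_width: 0.0876
gripper_force: 0.0
```

Emit:
{"name": "jog_arm", "arguments": {"deltas": [[[1, 2.5, -4.3, 0, 0], [1, 2.5, -4.3, 0, 0], [1, 2.5, -4.3, 0, 0], [1, 2.5, -4.3, 0, 0], [1, 0, 0, 0, 0], [1, 0, 0, 0, 0]]]}}

```text
time_s: 1.85
tcp_pos: [0.5298, 0.1183, 0.2249]
eef_rot: [180.0, 0.0, -4.7]
contact_force: [0.3, 0.3, -0.2]
gripper_width: 0.0873
gripper_force: 0.0
```

```bash
python3 - <<'E'
from h import *
import cv2
s=r.get_state();print(s["time_s"],s["tcp_pos"],s["eef_rot"],s["contact_force"],s["gripper_width"])
a=r.capture("scene");b=r.capture("top")
A=cv2.resize(a[130:260,220:400],None,fx=4,fy=4,interpolation=cv2.INTER_CUBIC)
cv2.imwrite("pics/s1.png",A)
cv2.imwrite("pics/t1.png",cv2.resize(b[130:280,220:420],None,fx=4,fy=4,interpolation=cv2.INTER_CUBIC))
E
```

```text
1.85 [0.52983803 0.11832622 0.22488428] [ 1.79986973e+02  3.84867394e-02 -4.74875772e+00] [ 0.33615955  0.2970886  -0.17987576] 0.08733409477902589
```

View pics/s1.png

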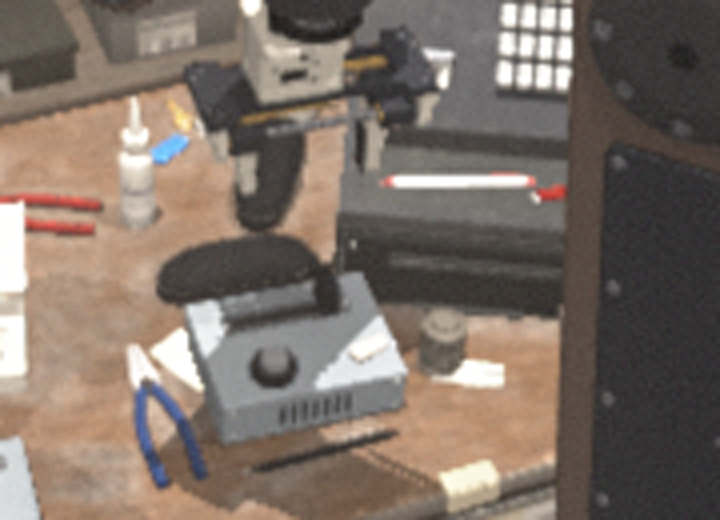

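In the scene crop the box is clear. The knob is at (327,290), the button at (272,367) and the chalk at (372,348). The register's front-left corner is close behind, with its upper edge at about (345,215), so I'll check its height against the gripper body.

View pics/t1.png

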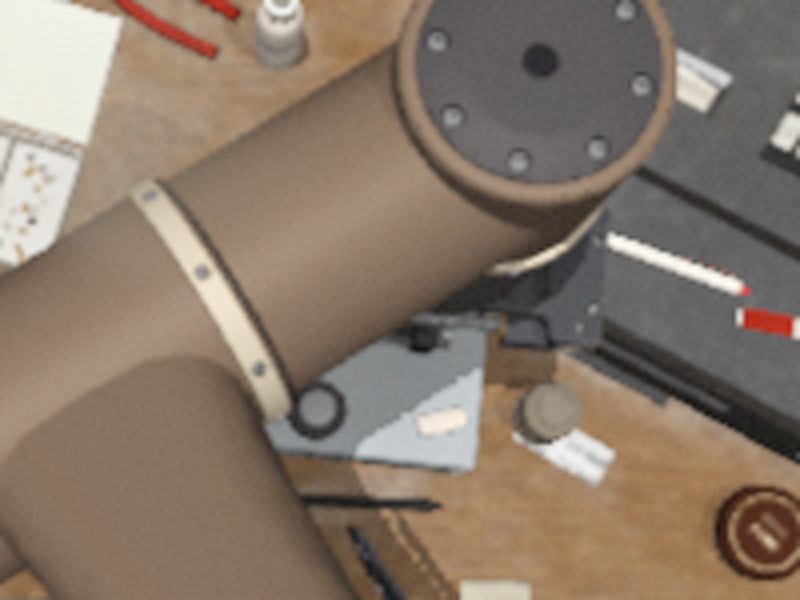

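```bash
python3 - <<'E'
from h import *
f=lambda u,v:(250+(u+.5)/6-.5,180+(v+.5)/6-.5)
g=lambda u,v:(220+(u+.5)/4-.5,130+(v+.5)/4-.5)
for z in (.06,.08,.1,.12,.14):
    p=ray("top",*f(510,112),z); q=proj("scene",p); print(z,p.round(3),((q-[220,130])*4).round(0))
# right edge: where front lower edge touches counter
print("front base at scene(555,315)",ray("scene",*g(555,315),0).round(3), "upper edge z candidates",[ray("scene",*g(565,232),z).round(3) for z in(.08,.1,.12)])
# box check in scene
c,s=np.cos(np.radians(-4.7)),np.sin(np.radians(-4.7))
for nm,b in dict(TL=(65,85,55),BL=(-65,85,55),BR=(-65,-85,55),TR=(65,-85,55),btn=(-36,30,61),knobtop=(28,-38,97)).items():
    w=[.5096+(c*b[0]-s*b[1])/1000,.1294+(s*b[0]+c*b[1])/1000,b[2]/1000]; print(nm,((proj("scene",w)-[220,130])*4).round(0))
E
```

```text
0.06 [0.575 0.063 0.06 ] [334. 262.]
0.08 [0.571 0.065 0.08 ] [334. 250.]
0.1 [0.567 0.068 0.1  ] [334. 237.]
0.12 [0.563 0.071 0.12 ] [334. 225.]
0.14 [0.559 0.074 0.14 ] [334. 212.]
front base at scene(555,315) [ 0.495 -0.131  0.   ] upper edge z candidates [array([ 0.521, -0.143,  0.08 ]), array([ 0.504, -0.131,  0.1  ]), array([ 0.486, -0.119,  0.12 ])]
TL [182. 300.]
BL [221. 404.]
BR [407. 365.]
TR [360. 265.]
btn [273. 363.]
knobtop [326. 269.]
```

The top view is mostly hidden by the arm, with the button at (318,408) and the chalk at (442,421). The register's lip is about 0.12–0.135 m high. With the tips at z≈0.085 the body's underside is at 0.15 and clears it, with 12 mm of overlap on the knob. I'll descend in stages.

Emit:
{"name": "jog_arm", "arguments": {"deltas": [[[1, -0.2, 0, -3, 0], [1, 0, 0, -3, 0], [1, 0, 0, -2, 0], [1, 0, 0, -1, 0], [1, 0, 0, 0, 0]]]}}

```text
time_s: 2.58
tcp_pos: [0.5277, 0.1191, 0.135]
eef_rot: [180.0, 0.0, -4.6]
contact_force: [-0.4, 0.1, 0.7]
gripper_width: 0.0877
gripper_force: 0.0
```

Emit:
{"name": "jog_arm", "arguments": {"deltas": [[[1, 0, 0, -0.5, 0], [1, 0, 0, -0.5, 0], [1, 0, 0, -0.5, 0], [1, 0, 0, 0, 0]]]}}

```text
time_s: 3.08
tcp_pos: [0.5278, 0.1183, 0.1199]
eef_rot: [180.0, 0.0, -4.7]
contact_force: [-0.0, 0.4, 0.9]
gripper_width: 0.0879
gripper_force: 0.0
```

Emit:
{"name": "jog_arm", "arguments": {"deltas": [[[1, 0, 0, -0.4, 0], [1, 0, 0, -0.4, 0], [1, 0, 0, -0.4, 0], [1, 0, 0, 0, 0], [1, 0, 0, 0, 0]]]}}

```text
time_s: 3.7
tcp_pos: [0.5281, 0.1185, 0.1083]
eef_rot: [180.0, -0.0, -4.7]
contact_force: [0.3, -0.5, -0.3]
gripper_width: 0.0875
gripper_force: 0.0
```

```bash
python3 - <<'E'
from h import *
import cv2
s=r.get_state();print(s["time_s"],s["tcp_pos"],s["contact_force"],s["gripper_width"])
a=r.capture("scene")
cv2.imwrite("pics/s2.png",cv2.resize(a[160:250,250:370],None,fx=6,fy=6,interpolation=cv2.INTER_CUBIC))
E
```

```text
3.7 [0.52812716 0.11854791 0.10828422] [ 0.3099858  -0.46888143 -0.34522693] 0.08746689447041202
```

View pics/s2.png

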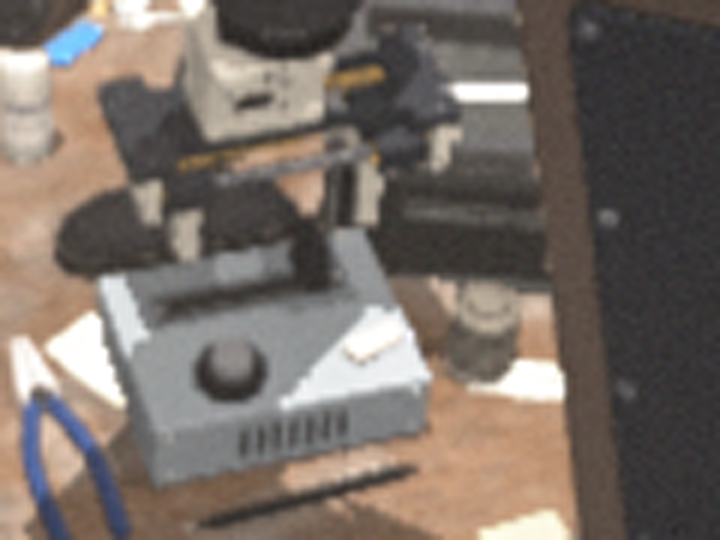

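In the crop the knob is at (315,250) and the -y finger tip at about (365,222), just on its -y side with a gap. I'll go 6 mm lower, then feel forward along the box's +y in 2 mm steps.

Emit:
{"name": "jog_arm", "arguments": {"deltas": [[[1, 0, 0, -0.3, 0], [1, 0, 0, -0.3, 0], [1, 0, 0, 0, 0]]]}}

```text
time_s: 4.12
tcp_pos: [0.5278, 0.1184, 0.1019]
eef_rot: [180.0, 0.0, -4.7]
contact_force: [-0.9, -1.1, 0.5]
gripper_width: 0.0876
gripper_force: 0.0
```

Emit:
{"name": "jog_arm", "arguments": {"deltas": [[[1, 0.016, 0.2, 0, 0], [1, 0, 0, 0, 0]]]}}

```text
time_s: 4.38
tcp_pos: [0.5283, 0.1207, 0.1023]
eef_rot: [-180.0, -0.0, -4.7]
contact_force: [-0.1, -0.1, -0.4]
gripper_width: 0.0874
gripper_force: 0.0
```

Emit:
{"name": "jog_arm", "arguments": {"deltas": [[[1, 0.016, 0.2, 0, 0], [1, 0, 0, 0, 0]]]}}

```text
time_s: 4.62
tcp_pos: [0.5284, 0.1227, 0.1023]
eef_rot: [-180.0, -0.0, -4.7]
contact_force: [0.1, 0.1, 0.6]
gripper_width: 0.0875
gripper_force: 0.0
```

Emit:
{"name": "jog_arm", "arguments": {"deltas": [[[1, 0.016, 0.2, 0, 0], [1, 0, 0, 0, 0]]]}}

```text
time_s: 4.88
tcp_pos: [0.5286, 0.1247, 0.1023]
eef_rot: [-180.0, -0.0, -4.7]
contact_force: [-0.5, -1.6, 0.2]
gripper_width: 0.0876
gripper_force: 0.0
```

Emit:
{"name": "jog_arm", "arguments": {"deltas": [[[1, 0.016, 0.2, 0, 0], [1, 0, 0, 0, 0]]]}}

```text
time_s: 5.12
tcp_pos: [0.5287, 0.1267, 0.1023]
eef_rot: [-180.0, -0.0, -4.7]
contact_force: [0.5, 0.3, 0.8]
gripper_width: 0.0876
gripper_force: 0.0
```

Emit:
{"name": "jog_arm", "arguments": {"deltas": [[[1, 0.016, 0.2, 0, 0], [1, 0, 0, 0, 0]]]}}

```text
time_s: 5.38
tcp_pos: [0.5289, 0.1287, 0.1022]
eef_rot: [180.0, 0.0, -4.7]
contact_force: [0.3, 0.6, 0.5]
gripper_width: 0.0876
gripper_force: 0.0
```

Emit:
{"name": "jog_arm", "arguments": {"deltas": [[[1, 0.016, 0.2, 0, 0], [1, 0, 0, 0, 0]]]}}

```text
time_s: 5.62
tcp_pos: [0.5291, 0.1307, 0.1023]
eef_rot: [-180.0, -0.0, -4.7]
contact_force: [0.3, 0.3, -0.3]
gripper_width: 0.0873
gripper_force: 0.0
```

No force above the noise yet, and pad contact was expected at TCP y≈0.125, so this is free play. I'll continue. The earliest possible third crest is near TCP y 0.158.

Emit:
{"name": "jog_arm", "arguments": {"deltas": [[[1, 0.016, 0.2, 0, 0], [1, 0, 0, 0, 0]]]}}

```text
time_s: 5.88
tcp_pos: [0.5292, 0.1327, 0.1022]
eef_rot: [-180.0, -0.0, -4.7]
contact_force: [0.0, -0.5, 0.7]
gripper_width: 0.0878
gripper_force: 0.0
```

Emit:
{"name": "jog_arm", "arguments": {"deltas": [[[1, 0.016, 0.2, 0, 0], [1, 0, 0, 0, 0]]]}}

```text
time_s: 6.12
tcp_pos: [0.5294, 0.1347, 0.1023]
eef_rot: [180.0, -0.0, -4.7]
contact_force: [0.1, -0.0, 0.0]
gripper_width: 0.0877
gripper_force: 0.0
```

Emit:
{"name": "jog_arm", "arguments": {"deltas": [[[1, 0.016, 0.2, 0, 0], [1, 0, 0, 0, 0]]]}}

```text
time_s: 6.38
tcp_pos: [0.5296, 0.1367, 0.1023]
eef_rot: [-180.0, -0.0, -4.7]
contact_force: [0.5, 0.8, -0.3]
gripper_width: 0.0871
gripper_force: 0.0
```

Emit:
{"name": "jog_arm", "arguments": {"deltas": [[[1, 0.016, 0.2, 0, 0], [1, 0, 0, 0, 0]]]}}

```text
time_s: 6.62
tcp_pos: [0.5297, 0.1387, 0.1023]
eef_rot: [-180.0, -0.0, -4.7]
contact_force: [0.1, 0.2, -0.4]
gripper_width: 0.088
gripper_force: 0.0
```

Emit:
{"name": "jog_arm", "arguments": {"deltas": [[[1, 0.008, 0.1, 0, 0], [1, 0, 0, 0, 0]]]}}

```text
time_s: 6.88
tcp_pos: [0.5297, 0.1396, 0.1022]
eef_rot: [180.0, 0.0, -4.7]
contact_force: [0.6, 0.3, 0.5]
gripper_width: 0.0875
gripper_force: 0.0
```

Emit:
{"name": "jog_arm", "arguments": {"deltas": [[[1, 0.008, 0.1, 0, 0], [1, 0, 0, 0, 0]]]}}

```text
time_s: 7.12
tcp_pos: [0.5298, 0.1406, 0.1022]
eef_rot: [180.0, 0.0, -4.7]
contact_force: [-0.4, 0.7, 0.3]
gripper_width: 0.0873
gripper_force: 0.0
```

Emit:
{"name": "jog_arm", "arguments": {"deltas": [[[1, 0.008, 0.1, 0, 0], [1, 0, 0, 0, 0]]]}}

```text
time_s: 7.38
tcp_pos: [0.53, 0.1416, 0.1023]
eef_rot: [-180.0, -0.0, -4.7]
contact_force: [-0.4, 0.4, -0.5]
gripper_width: 0.0877
gripper_force: 0.0
```

Emit:
{"name": "jog_arm", "arguments": {"deltas": [[[1, 0.008, 0.1, 0, 0], [1, 0, 0, 0, 0]]]}}

```text
time_s: 7.62
tcp_pos: [0.53, 0.1426, 0.1023]
eef_rot: [180.0, 0.0, -4.7]
contact_force: [-0.3, -0.1, -0.2]
gripper_width: 0.0879
gripper_force: 0.0
```

Emit:
{"name": "jog_arm", "arguments": {"deltas": [[[1, 0.008, 0.1, 0, 0], [1, 0, 0, 0, 0]]]}}

```text
time_s: 7.88
tcp_pos: [0.5301, 0.1436, 0.1023]
eef_rot: [-180.0, -0.0, -4.7]
contact_force: [-0.3, 0.3, 0.5]
gripper_width: 0.0877
gripper_force: 0.0
```

Emit:
{"name": "jog_arm", "arguments": {"deltas": [[[1, 0.008, 0.1, 0, 0], [1, 0, 0, 0, 0]]]}}

```text
time_s: 8.12
tcp_pos: [0.5302, 0.1446, 0.1023]
eef_rot: [-180.0, -0.0, -4.7]
contact_force: [0.1, 0.7, -0.1]
gripper_width: 0.0877
gripper_force: 0.0
```

Emit:
{"name": "jog_arm", "arguments": {"deltas": [[[1, 0.008, 0.1, 0, 0], [1, 0, 0, 0, 0]]]}}

```text
time_s: 8.38
tcp_pos: [0.5303, 0.1456, 0.1023]
eef_rot: [-180.0, -0.0, -4.7]
contact_force: [-0.2, -0.2, -0.7]
gripper_width: 0.0873
gripper_force: 0.0
```

Emit:
{"name": "jog_arm", "arguments": {"deltas": [[[1, 0.008, 0.1, 0, 0], [1, 0, 0, 0, 0]]]}}

```text
time_s: 8.62
tcp_pos: [0.5303, 0.1466, 0.1023]
eef_rot: [-180.0, -0.0, -4.7]
contact_force: [-0.5, -0.2, -0.7]
gripper_width: 0.0874
gripper_force: 0.0
```

Emit:
{"name": "jog_arm", "arguments": {"deltas": [[[1, 0.008, 0.1, 0, 0], [1, 0, 0, 0, 0]]]}}

```text
time_s: 8.88
tcp_pos: [0.5304, 0.1476, 0.1023]
eef_rot: [-180.0, -0.0, -4.7]
contact_force: [-0.7, 0.4, -0.2]
gripper_width: 0.0875
gripper_force: 0.0
```

```bash
python3 - <<'E'
from h import *
import cv2
a=r.capture("scene")
cv2.imwrite("pics/s3.png",cv2.resize(a[160:250,250:370],None,fx=6,fy=6,interpolation=cv2.INTER_CUBIC))
E
```

```text
(no output)
```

View pics/s3.png

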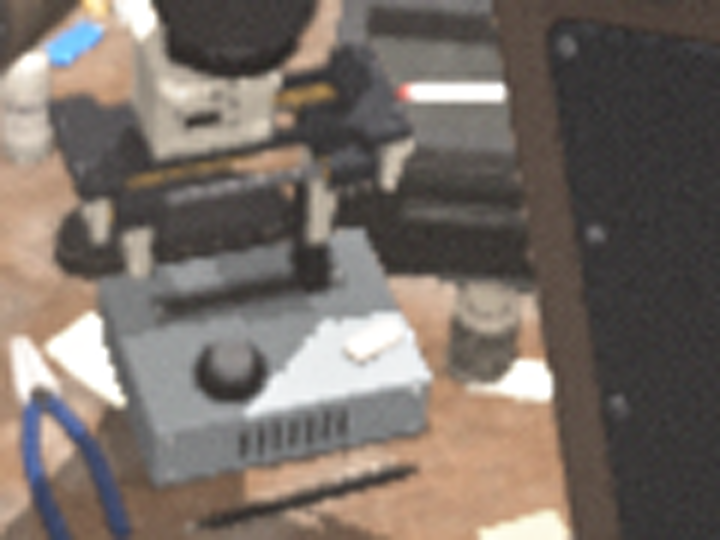

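The lever looks barely moved, with the knob still at (313,268), and the finger tip appears at (318,243). I'll check the geometry by projecting the expected points.

```bash
python3 - <<'E'
from h import *
s=r.get_state();t=s["tcp_pos"];print(t)
c,sn=np.cos(np.radians(-4.7)),np.sin(np.radians(-4.7))
Y=np.array([-sn,c,0]);X=np.array([c,sn,0])
pc=lambda p:((proj("scene",p)-[250,160])*6).round(0)
for sx in(-9.5,9.5):
  for nm,d in(("pad-y in",-43.7),("back",-64.7),("pad+y in",43.7)):
    print(sx,nm,pc(t+Y*d/1000+X*sx/1000-[0,0,.019]))
for trav in(0,10,20,30):
  k=np.array([.5344,.0892,0])+Y*trav/1000
  print(trav,"front face top/bot -y,+y edges",[pc(k+X*-.017+Y*e+[0,0,z]) for z in(.097,.059) for e in(-.008,.008)])
for nm,b in dict(TL=(65,85),BL=(-65,85),BR=(-65,-85),TR=(65,-85),btn=(-36,30)).items(): print(nm,pc(np.array([.5096,.1294,.055])+X*b[0]/1000+Y*b[1]/1000))
E
```

```text
[0.53041031 0.14762358 0.1022725 ]
-9.5 pad-y in [295. 266.]
-9.5 back [328. 259.]
-9.5 pad+y in [153. 295.]
9.5 pad-y in [285. 244.]
9.5 back [318. 237.]
9.5 pad+y in [144. 272.]
0 front face top/bot -y,+y edges [array([331., 241.]), array([305., 246.]), array([327., 286.]), array([302., 291.])]
10 front face top/bot -y,+y edges [array([315., 244.]), array([289., 250.]), array([311., 289.]), array([286., 294.])]
20 front face top/bot -y,+y edges [array([298., 248.]), array([273., 253.]), array([296., 292.]), array([270., 297.])]
30 front face top/bot -y,+y edges [array([282., 251.]), array([256., 256.]), array([280., 296.]), array([254., 301.])]
TL [ 93. 270.]
BL [152. 427.]
BR [431. 368.]
TR [360. 217.]
btn [229. 372.]
```

The projection fits laterally: the pad is at y≈0.104, which is over the knob. The tip, though, sits about 12 mm higher in the image than predicted, since the fingers swing on an arc and retract when open. So it passed over the knob, which is still at its off stop. I'll raise, go back and come in about 12 mm lower. The body's underside at 0.137 still clears the register lip, at about 0.11.

Emit:
{"name": "jog_arm", "arguments": {"deltas": [[[1, 0, 0, 1, 0], [1, -0.08, -1, 0, 0], [1, -0.08, -1, 0, 0], [1, -0.08, -1, 0, 0], [1, 0, 0, -0.5, 0], [1, 0, 0, -0.5, 0], [1, 0, 0, 0, 0]]]}}

```text
time_s: 9.8
tcp_pos: [0.5277, 0.1175, 0.1015]
eef_rot: [180.0, 0.1, -4.7]
contact_force: [-0.6, 0.5, -0.8]
gripper_width: 0.0877
gripper_force: 0.0
```

Emit:
{"name": "jog_arm", "arguments": {"deltas": [[[1, 0, 0, -0.2, 0], [1, 0, 0, -0.2, 0], [1, 0, 0, 0, 0]]]}}

```text
time_s: 10.18
tcp_pos: [0.5279, 0.1176, 0.0981]
eef_rot: [180.0, 0.0, -4.7]
contact_force: [-0.3, 0.8, 0.3]
gripper_width: 0.088
gripper_force: 0.0
```

Emit:
{"name": "jog_arm", "arguments": {"deltas": [[[1, 0, 0, -0.2, 0], [1, 0, 0, -0.2, 0], [1, 0, 0, 0, 0]]]}}

```text
time_s: 10.55
tcp_pos: [0.5279, 0.1175, 0.0941]
eef_rot: [180.0, 0.0, -4.7]
contact_force: [0.3, -0.4, -0.2]
gripper_width: 0.0874
gripper_force: 0.0
```

Emit:
{"name": "jog_arm", "arguments": {"deltas": [[[1, 0, 0, -0.2, 0], [1, 0, 0, -0.2, 0], [1, 0, 0, 0, 0]]]}}

```text
time_s: 10.92
tcp_pos: [0.5278, 0.1175, 0.09]
eef_rot: [180.0, 0.0, -4.7]
contact_force: [0.4, -0.5, -0.1]
gripper_width: 0.0878
gripper_force: 0.0
```

Emit:
{"name": "jog_arm", "arguments": {"deltas": [[[1, 0.016, 0.2, 0, 0], [1, 0, 0, 0, 0]]]}}

```text
time_s: 11.18
tcp_pos: [0.5283, 0.1197, 0.0903]
eef_rot: [-180.0, -0.0, -4.7]
contact_force: [0.8, 0.3, 0.1]
gripper_width: 0.0874
gripper_force: 0.0
```

Emit:
{"name": "jog_arm", "arguments": {"deltas": [[[1, 0.016, 0.2, 0, 0], [1, 0, 0, 0, 0]]]}}

```text
time_s: 11.42
tcp_pos: [0.5284, 0.1217, 0.0903]
eef_rot: [-180.0, -0.0, -4.7]
contact_force: [-0.4, -0.6, 0.6]
gripper_width: 0.0879
gripper_force: 0.0
```

Emit:
{"name": "jog_arm", "arguments": {"deltas": [[[1, 0.016, 0.2, 0, 0], [1, 0, 0, 0, 0]]]}}

```text
time_s: 11.68
tcp_pos: [0.5285, 0.1237, 0.0903]
eef_rot: [180.0, -0.0, -4.7]
contact_force: [0.4, -0.3, -0.2]
gripper_width: 0.0875
gripper_force: 0.0
```

Emit:
{"name": "jog_arm", "arguments": {"deltas": [[[1, 0.016, 0.2, 0, 0], [1, 0, 0, 0, 0]]]}}

```text
time_s: 11.92
tcp_pos: [0.5287, 0.1257, 0.0903]
eef_rot: [180.0, -0.0, -4.7]
contact_force: [-0.1, -0.2, 0.1]
gripper_width: 0.0876
gripper_force: 0.0
```

Emit:
{"name": "jog_arm", "arguments": {"deltas": [[[1, 0.016, 0.2, 0, 0], [1, 0, 0, 0, 0]]]}}

```text
time_s: 12.18
tcp_pos: [0.5288, 0.1277, 0.0902]
eef_rot: [180.0, -0.0, -4.7]
contact_force: [-0.4, -0.2, -0.1]
gripper_width: 0.0877
gripper_force: 0.0
```

Emit:
{"name": "jog_arm", "arguments": {"deltas": [[[1, 0.016, 0.2, 0, 0], [1, 0, 0, 0, 0]]]}}

```text
time_s: 12.42
tcp_pos: [0.5289, 0.1296, 0.0902]
eef_rot: [180.0, 0.0, -4.7]
contact_force: [0.2, 0.4, 0.0]
gripper_width: 0.0879
gripper_force: 0.1
```

The gripper_force of 0.1 hints at light pad contact. I'll continue in fine steps.

Emit:
{"name": "jog_arm", "arguments": {"deltas": [[[1, 0.016, 0.2, 0, 0], [1, 0, 0, 0, 0]]]}}

```text
time_s: 12.68
tcp_pos: [0.529, 0.1309, 0.0902]
eef_rot: [179.9, 0.0, -4.7]
contact_force: [1.2, -4.5, 0.7]
gripper_width: 0.0875
gripper_force: 2.3
```

Emit:
{"name": "jog_arm", "arguments": {"deltas": [[[1, 0.016, 0.2, 0, 0], [1, 0, 0, 0, 0]]]}}

```text
time_s: 12.92
tcp_pos: [0.5292, 0.1335, 0.0903]
eef_rot: [180.0, 0.0, -4.7]
contact_force: [0.4, -3.5, 0.9]
gripper_width: 0.0876
gripper_force: 1.3
```

Emit:
{"name": "jog_arm", "arguments": {"deltas": [[[1, 0.008, 0.1, 0, 0], [1, 0, 0, 0, 0]]]}}

```text
time_s: 13.18
tcp_pos: [0.5294, 0.1348, 0.0903]
eef_rot: [-180.0, -0.0, -4.7]
contact_force: [0.1, -1.4, 0.1]
gripper_width: 0.0877
gripper_force: 0.6
```

Emit:
{"name": "jog_arm", "arguments": {"deltas": [[[1, 0.008, 0.1, 0, 0], [1, 0, 0, 0, 0]]]}}

```text
time_s: 13.42
tcp_pos: [0.5295, 0.136, 0.0903]
eef_rot: [-180.0, -0.0, -4.7]
contact_force: [-0.2, 0.0, 0.6]
gripper_width: 0.0877
gripper_force: 0.1
```

Emit:
{"name": "jog_arm", "arguments": {"deltas": [[[1, 0.008, 0.1, 0, 0], [1, 0, 0, 0, 0]]]}}

```text
time_s: 13.68
tcp_pos: [0.5296, 0.1368, 0.0903]
eef_rot: [-180.0, -0.0, -4.7]
contact_force: [0.2, -0.1, 0.2]
gripper_width: 0.0875
gripper_force: 0.0
```

Emit:
{"name": "jog_arm", "arguments": {"deltas": [[[1, 0.008, 0.1, 0, 0], [1, 0, 0, 0, 0]]]}}

```text
time_s: 13.92
tcp_pos: [0.5296, 0.1377, 0.0902]
eef_rot: [-180.0, 0.0, -4.7]
contact_force: [-0.1, -0.2, 0.2]
gripper_width: 0.0876
gripper_force: 0.0
```

Emit:
{"name": "jog_arm", "arguments": {"deltas": [[[1, 0.008, 0.1, 0, 0], [1, 0, 0, 0, 0]]]}}

```text
time_s: 14.18
tcp_pos: [0.5297, 0.1386, 0.0902]
eef_rot: [-180.0, 0.0, -4.7]
contact_force: [0.4, -0.4, -0.3]
gripper_width: 0.0875
gripper_force: 0.0
```

Emit:
{"name": "jog_arm", "arguments": {"deltas": [[[1, 0.008, 0.1, 0, 0], [1, 0, 0, 0, 0]]]}}

```text
time_s: 14.42
tcp_pos: [0.5298, 0.1396, 0.0902]
eef_rot: [-180.0, 0.0, -4.7]
contact_force: [0.2, -0.8, 0.5]
gripper_width: 0.0873
gripper_force: 0.0
```

Emit:
{"name": "jog_arm", "arguments": {"deltas": [[[1, 0.008, 0.1, 0, 0], [1, 0, 0, 0, 0]]]}}

```text
time_s: 14.68
tcp_pos: [0.5298, 0.1406, 0.0903]
eef_rot: [180.0, 0.0, -4.7]
contact_force: [1.2, -0.6, 0.5]
gripper_width: 0.0876
gripper_force: 0.0
```

Emit:
{"name": "jog_arm", "arguments": {"deltas": [[[1, 0.008, 0.1, 0, 0], [1, 0, 0, 0, 0]]]}}

```text
time_s: 14.92
tcp_pos: [0.5299, 0.1416, 0.0903]
eef_rot: [-180.0, -0.0, -4.7]
contact_force: [0.2, 0.6, -0.0]
gripper_width: 0.0877
gripper_force: 0.0
```

The first click was felt: 4.5 N falling to nothing at TCP y≈0.136, about 11 mm from the stop. I expect contact again near 0.142, the second crest at about 0.148 and the third at about 0.160.

Emit:
{"name": "jog_arm", "arguments": {"deltas": [[[1, 0.008, 0.1, 0, 0], [1, 0, 0, 0, 0]]]}}

```text
time_s: 15.18
tcp_pos: [0.5299, 0.1423, 0.0902]
eef_rot: [180.0, 0.0, -4.7]
contact_force: [0.8, -2.0, 0.0]
gripper_width: 0.0877
gripper_force: 0.8
```

Emit:
{"name": "jog_arm", "arguments": {"deltas": [[[1, 0.008, 0.1, 0, 0], [1, 0, 0, 0, 0]]]}}

```text
time_s: 15.42
tcp_pos: [0.5299, 0.1429, 0.0902]
eef_rot: [179.9, 0.0, -4.7]
contact_force: [1.6, -5.5, 0.3]
gripper_width: 0.088
gripper_force: 2.5
```

Emit:
{"name": "jog_arm", "arguments": {"deltas": [[[1, 0.008, 0.1, 0, 0], [1, 0, 0, 0, 0]]]}}

```text
time_s: 15.68
tcp_pos: [0.53, 0.1442, 0.0902]
eef_rot: [180.0, 0.0, -4.7]
contact_force: [0.4, -4.7, 0.7]
gripper_width: 0.0876
gripper_force: 2.1
```

Emit:
{"name": "jog_arm", "arguments": {"deltas": [[[1, 0.008, 0.1, 0, 0], [1, 0, 0, 0, 0]]]}}

```text
time_s: 15.92
tcp_pos: [0.5302, 0.1458, 0.0903]
eef_rot: [-180.0, -0.0, -4.7]
contact_force: [0.3, -1.6, 0.3]
gripper_width: 0.0876
gripper_force: 1.1
```

Emit:
{"name": "jog_arm", "arguments": {"deltas": [[[1, 0.008, 0.1, 0, 0], [1, 0, 0, 0, 0]]]}}

```text
time_s: 16.18
tcp_pos: [0.5304, 0.147, 0.0903]
eef_rot: [-180.0, -0.0, -4.7]
contact_force: [-0.3, -1.0, 0.1]
gripper_width: 0.0874
gripper_force: 0.4
```

Emit:
{"name": "jog_arm", "arguments": {"deltas": [[[1, 0.008, 0.1, 0, 0], [1, 0, 0, 0, 0]]]}}

```text
time_s: 16.42
tcp_pos: [0.5305, 0.1479, 0.0903]
eef_rot: [-180.0, -0.0, -4.7]
contact_force: [0.5, -0.1, -0.4]
gripper_width: 0.0876
gripper_force: 0.1
```

Emit:
{"name": "jog_arm", "arguments": {"deltas": [[[1, 0.008, 0.1, 0, 0], [1, 0, 0, 0, 0]]]}}

```text
time_s: 16.68
tcp_pos: [0.5306, 0.1488, 0.0903]
eef_rot: [-180.0, -0.0, -4.7]
contact_force: [-0.9, 0.1, -0.9]
gripper_width: 0.0875
gripper_force: 0.0
```

Emit:
{"name": "jog_arm", "arguments": {"deltas": [[[1, 0.008, 0.1, 0, 0], [1, 0, 0, 0, 0]]]}}

```text
time_s: 16.92
tcp_pos: [0.5306, 0.1497, 0.0903]
eef_rot: [-180.0, -0.0, -4.7]
contact_force: [-0.1, 0.2, -0.5]
gripper_width: 0.0876
gripper_force: 0.0
```

Emit:
{"name": "jog_arm", "arguments": {"deltas": [[[1, 0.008, 0.1, 0, 0], [1, 0, 0, 0, 0]]]}}

```text
time_s: 17.18
tcp_pos: [0.5307, 0.1507, 0.0903]
eef_rot: [-180.0, -0.0, -4.7]
contact_force: [-0.4, 0.3, -0.3]
gripper_width: 0.0878
gripper_force: 0.0
```

The second click was felt at about 0.148. On to the third, where I expect the rise at 0.1545 and the release at about 0.160–0.161.

Emit:
{"name": "jog_arm", "arguments": {"deltas": [[[1, 0.024, 0.3, 0, 0], [1, 0, 0, 0, 0]]]}}

```text
time_s: 17.42
tcp_pos: [0.5309, 0.1538, 0.0903]
eef_rot: [-180.0, -0.0, -4.7]
contact_force: [-0.6, 0.2, 0.8]
gripper_width: 0.0876
gripper_force: 0.0
```

Emit:
{"name": "jog_arm", "arguments": {"deltas": [[[1, 0.008, 0.1, 0, 0], [1, 0, 0, 0, 0]]]}}

```text
time_s: 17.68
tcp_pos: [0.5309, 0.1543, 0.0902]
eef_rot: [180.0, 0.0, -4.7]
contact_force: [-0.9, -2.3, -0.6]
gripper_width: 0.0875
gripper_force: 0.8
```

Emit:
{"name": "jog_arm", "arguments": {"deltas": [[[1, 0.008, 0.1, 0, 0], [1, 0, 0, 0, 0]]]}}

```text
time_s: 17.92
tcp_pos: [0.5309, 0.1548, 0.0902]
eef_rot: [179.9, 0.0, -4.7]
contact_force: [1.7, -4.8, 0.5]
gripper_width: 0.0877
gripper_force: 2.5
```

Emit:
{"name": "jog_arm", "arguments": {"deltas": [[[1, 0.008, 0.1, 0, 0], [1, 0, 0, 0, 0]]]}}

```text
time_s: 18.18
tcp_pos: [0.531, 0.1561, 0.0902]
eef_rot: [180.0, 0.0, -4.7]
contact_force: [0.9, -4.5, 0.7]
gripper_width: 0.0876
gripper_force: 2.1
```

Emit:
{"name": "jog_arm", "arguments": {"deltas": [[[1, 0.008, 0.1, 0, 0], [1, 0, 0, 0, 0]]]}}

```text
time_s: 18.42
tcp_pos: [0.5312, 0.1578, 0.0903]
eef_rot: [-180.0, -0.0, -4.7]
contact_force: [-0.2, -2.6, 0.1]
gripper_width: 0.0876
gripper_force: 1.1
```

Emit:
{"name": "jog_arm", "arguments": {"deltas": [[[1, 0.008, 0.1, 0, 0], [1, 0, 0, 0, 0]]]}}

```text
time_s: 18.68
tcp_pos: [0.5313, 0.159, 0.0903]
eef_rot: [-180.0, -0.0, -4.7]
contact_force: [0.9, -0.1, 0.3]
gripper_width: 0.0876
gripper_force: 0.4
```

Emit:
{"name": "jog_arm", "arguments": {"deltas": [[[1, 0.008, 0.1, 0, 0], [1, 0, 0, 0, 0]]]}}

```text
time_s: 18.92
tcp_pos: [0.5314, 0.16, 0.0903]
eef_rot: [-180.0, -0.0, -4.7]
contact_force: [0.2, 1.0, -0.2]
gripper_width: 0.0875
gripper_force: 0.1
```

Emit:
{"name": "jog_arm", "arguments": {"deltas": [[[1, 0.008, 0.1, 0, 0], [1, 0, 0, 0, 0]]]}}

```text
time_s: 19.18
tcp_pos: [0.5315, 0.1608, 0.0903]
eef_rot: [-180.0, -0.0, -4.7]
contact_force: [0.3, 0.2, 0.4]
gripper_width: 0.0876
gripper_force: 0.0
```

Emit:
{"name": "jog_arm", "arguments": {"deltas": [[[1, 0.008, 0.1, 0, 0], [1, 0, 0, 0, 0]]]}}

```text
time_s: 19.42
tcp_pos: [0.5316, 0.1617, 0.0903]
eef_rot: [-180.0, -0.0, -4.7]
contact_force: [0.3, 0.1, -0.1]
gripper_width: 0.0874
gripper_force: 0.0
```

```bash
python3 - <<'E'
from h import *
import cv2
s=r.get_state();print(s["time_s"],s["tcp_pos"],s["contact_force"],s["gripper_force"])
a=r.capture("scene")
cv2.imwrite("pics/s4.png",cv2.resize(a[160:250,250:370],None,fx=6,fy=6,interpolation=cv2.INTER_CUBIC))
E
```

```text
19.425 [0.5315679  0.16172668 0.09030671] [ 0.26193574  0.11116079 -0.13929906] 0.0
```

View pics/s4.png

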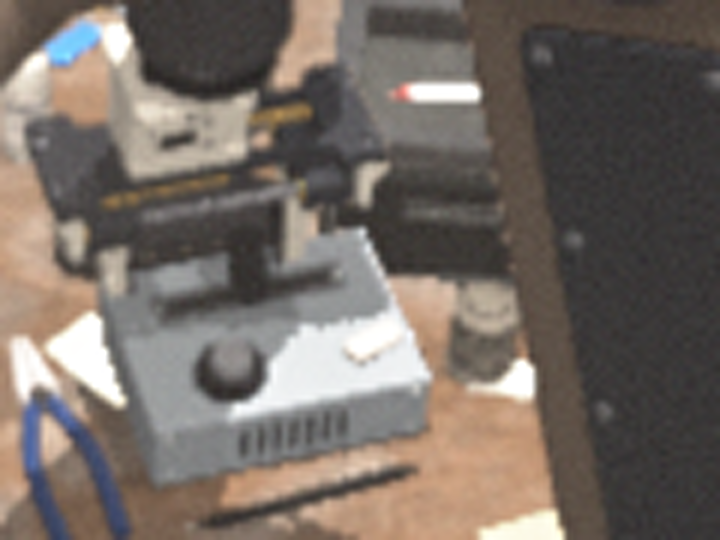

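The third click was felt: release at 0.160, force at zero. The picture shows the knob's -y edge at (265,298), which is about 40 mm of travel and matches 11+24+6. Now I back off, rise and bring the -y finger over the button, with the other finger beyond the box's +y side.

Emit:
{"name": "jog_arm", "arguments": {"deltas": [[[1, -0.024, -0.3, 0, 0], [1, 0, 0, 2.5, 0], [1, 0, 0, 2.5, 0], [1, -1.6, 1.8, 0, 0], [1, -1.6, 1.8, 0, 0], [1, -1.8, 1.9, 0, 0], [1, 0, 0, 0, 0]]]}}

```text
time_s: 20.35
tcp_pos: [0.4805, 0.2143, 0.1405]
eef_rot: [-180.0, -0.0, -4.6]
contact_force: [0.7, 0.9, 0.3]
gripper_width: 0.0878
gripper_force: 0.0
```

Emit:
{"name": "jog_arm", "arguments": {"deltas": [[[1, 0, 0, -2, 0], [1, 0, 0, -2, 0], [1, 0, 0, -0.5, 0], [1, 0, 0, 0, 0]]]}}

```text
time_s: 20.85
tcp_pos: [0.4816, 0.2132, 0.0953]
eef_rot: [180.0, 0.0, -4.7]
contact_force: [0.0, 0.4, 0.4]
gripper_width: 0.0877
gripper_force: 0.0
```

```bash
python3 - <<'E'
from h import *
import cv2
s=r.get_state();t=s["tcp_pos"];print(s["time_s"],t,s["contact_force"],s["gripper_force"])
c,sn=np.cos(np.radians(-4.7)),np.sin(np.radians(-4.7));Y=np.array([-sn,c,0])
pc=lambda p:((proj("scene",p)-[250,160])*6).round(0)
print(pc(t-Y*.052-[0,0,.008]), pc([.477,.162,.062]), "offset btn-finger cm",(np.array([.477,.162])-(t-Y*.052)[:2])*100)
a=r.capture("scene")
cv2.imwrite("pics/s5.png",cv2.resize(a[160:250,250:370],None,fx=6,fy=6,interpolation=cv2.INTER_CUBIC))
E
```

```text
20.85 [0.48155875 0.21318968 0.09529707] [0.01098029 0.43178543 0.35231992] 0.0
[231. 332.] [229. 362.] offset btn-finger cm [-0.02979456  0.06354617]
```

View pics/s5.png

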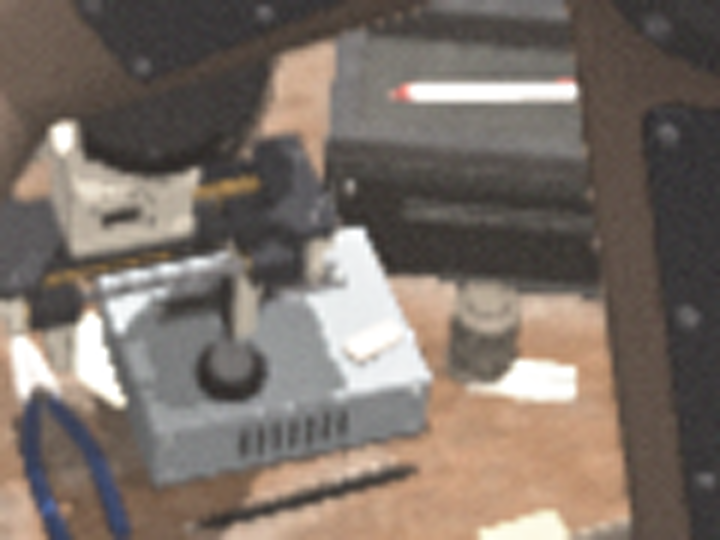

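The fingertip, at (240,337), is just above the button at (232,365). I'll shift it 3 mm toward +y to centre it and descend in steps until contact.

Emit:
{"name": "jog_arm", "arguments": {"deltas": [[[1, 0, 0.3, -0.6, 0], [1, 0, 0, -0.7, 0], [1, 0, 0, -0.5, 0], [1, 0, 0, 0, 0]]]}}

```text
time_s: 21.4
tcp_pos: [0.481, 0.2163, 0.0767]
eef_rot: [180.0, 0.0, -4.7]
contact_force: [0.5, -0.2, 0.5]
gripper_width: 0.0875
gripper_force: 0.0
```

Emit:
{"name": "jog_arm", "arguments": {"deltas": [[[1, 0, 0, -0.2, 0], [1, 0, 0, 0, 0]]]}}

```text
time_s: 21.65
tcp_pos: [0.4814, 0.2167, 0.0754]
eef_rot: [-180.0, -0.0, -4.7]
contact_force: [-0.4, -0.6, 1.6]
gripper_width: 0.0875
gripper_force: 0.8
```

Emit:
{"name": "jog_arm", "arguments": {"deltas": [[[1, 0, 0, -0.2, 0], [1, 0, 0, 0, 0]]]}}

```text
time_s: 21.9
tcp_pos: [0.4814, 0.2166, 0.0734]
eef_rot: [-180.0, -0.0, -4.7]
contact_force: [-0.7, -0.2, 3.3]
gripper_width: 0.0878
gripper_force: 1.4
```

Emit:
{"name": "jog_arm", "arguments": {"deltas": [[[1, 0, 0, -0.2, 0], [1, 0, 0, 0, 0]]]}}

```text
time_s: 22.15
tcp_pos: [0.4814, 0.2166, 0.0713]
eef_rot: [-180.0, -0.0, -4.7]
contact_force: [-0.2, -0.0, 3.6]
gripper_width: 0.0878
gripper_force: 2.0
```

Emit:
{"name": "jog_arm", "arguments": {"deltas": [[[1, 0, 0, -0.2, 0], [1, 0, 0, 0, 0]]]}}

```text
time_s: 22.4
tcp_pos: [0.4815, 0.2167, 0.0698]
eef_rot: [-180.0, -0.0, -4.7]
contact_force: [-2.5, -0.2, 10.3]
gripper_width: 0.0878
gripper_force: 4.9
```

Contact began at about 0.0765, the spring force rose, and it bottomed at 10 N after about 6.5 mm. I'll hold a moment, then lift clear.

Emit:
{"name": "jog_arm", "arguments": {"deltas": [[[1, 0, 0, 0, 0], [1, 0, 0, 1, 0], [1, 0, 0, 2, 0], [1, 0, 0, 3, 0], [1, 0, 0, 3, 0], [1, 0, 0, 3, 0], [1, 0, 0, 0, 0], [1, 0, 0, 0, 0]]]}}

```text
time_s: 23.4
tcp_pos: [0.4807, 0.2163, 0.1888]
eef_rot: [180.0, 0.0, -4.7]
contact_force: [0.1, -0.7, -0.9]
gripper_width: 0.0877
gripper_force: 0.0
```

```bash
python3 - <<'E'
from h import *
import cv2
s=r.get_state();print(s["time_s"],s["tcp_pos"],s["contact_force"],s["gripper_force"])
a=r.capture("scene")
cv2.imwrite("pics/s6.png",cv2.resize(a[160:250,250:370],None,fx=6,fy=6,interpolation=cv2.INTER_CUBIC))
E
```

```text
23.4 [0.48074328 0.21632903 0.18880187] [ 0.13589049 -0.67088063 -0.88600505] 0.0
```

View pics/s6.png

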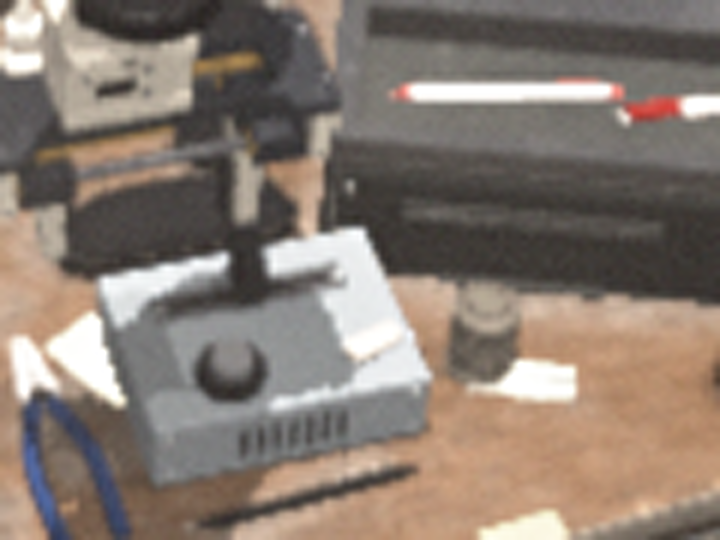

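The button is up at (232,365), the knob is still at (250,298), everything else is in place and the arm is clear. Handing in.

```bash
python3 -c "from plant import r; print(r.close_job())"
```

```text
the job is handed in; nothing more can be done
None
```

The job is handed in: I felt three clicks and stopped the lever in the third. I then pressed the start button until it bottomed (about 10 N) and let it come back up. The loose items I could see in the last picture hadn't moved; the polish tin was out of frame.

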